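Release the street door from the reception console

ROBOT

A 6-joint arm with a two-finger parallel gripper is mounted at the origin on the work surface. World frame = base frame: x ahead of the robot, y to its left, z up, the work surface at z = 0. Lengths are in m, angles in rad, forces in N, time in s.
With the tool pointing down it reaches from about 0.35 to 0.85 m from the base axis. Payload 8.1 kg.
Tool frame: the origin (TCP) lies at the very end of the fingers, on their centre line; the grasp point (between the pads) lies 19 mm behind it (grasp_offset is the distance from the TCP to the grasp point, in m); z points along the fingers, y is the direction in which the jaws open and shut (so a half turn about z gives the same grasp; the last joint's range is limited). The gripper opens to 93 mm and grips with 3 to 60 N. Pads are 15 mm wide; open, the fingers measure 128 mm over their backs; the gripper's body (75 mm by 188 mm) begins 65 mm behind the grasp point.
Start: joints at [-1.282, 0.13, 1.488, -0, 1.523, -0.085], TCP at [0.219, -0.559, 0.219] pointing down, gripper open.
Joint ranges: [-2.96, 2.96], [-0.89, 2.26], [0.02, 2.5], [-1.34, 4.48], [0, 2.73], [-2.66, 2.66]. Speed limits (rad/s): [2.39, 2.39, 2.79, 3.14, 3.14, 3.14].

INTERFACE

Orientations are given as a rotation vector (axis times angle).
In Python, from plant import read_state, read_camera, close_job, search_frame, masks_of, grasp_offset gives the robot as it stands.
- The arm moves only by the tool drive_tool, never from a script. Its argument "plan" is a list of rows, each an object with "claw": the closure, from 0 (fully open) to 1 (shut); "linear": the shift along the tool's x, y, z in cm, a list of three; "angular": the turn, a rotation vector about the tool's x, y, z in degrees, a list of three. In form: [{"claw": claw, "linear": [tx, ty, tz], "angular": [ax, ay, az]}, ...]. A call has 1 to 12 rows; each row shifts and turns the commanded pose from where the row before left it, along the tool's axes as they then stand; what a row does not reach is not made up. A row lasts 1/8 s, in which the tool goes at most 62.5 mm and 10.7 degrees, less where a joint would pass 70% of its speed; a pose out of reach is approached as far as the arm can. A call is refused whole if a number of a shift passes 6.25 or a number of a turn 10.7, either way. A call with a gripper value outside its range is refused whole. The fingers move at their own pace and stop on an object; "newtons" is the grip in N (left out, the last holds). Time passes only in rows, so rows that do not move let the fingers close. It gives the time, the measured TCP pose, the force and the opening at its end, in the units of the state.
- read_state(): the state, without advancing time (a new reading comes with each control period).
- read_camera(name): name is "scene" or "top" or "wrist"; returns a dict with "pixels" (384x512x3 uint8, red, green, blue), "K" (3x3 intrinsics, pixels), "xyz" and "attitude" of the camera in the world. Camera axes: x right, y up, looking along -z (the intrinsics and any distortion apply to the point x, -y, -z); pixel columns grow to the right and rows downward; lengths in m; the calibration is good to about 2 mm. The wrist camera is an equidistant fisheye: a pixel r from the principal point sees the ray r / f radians off the axis. A picture is of the moment at which its call begins. There is no depth.
- close_job(): hands the job in, once; it reports no verdict.
Trained networks look in a picture, given as the dict that the camera call returned (one of the last four; its "shot" number tells which), for a name from the list of things; names that differ only in an ending like _2 or _b are one class to them, and where a whole thing is asked for, a point or a joint stands for the part that bears it (a point fixed in the world has none). Each returns a list of dicts, best first, with "p" (0 to 1); they miss things now and then, are a little off and sometimes report something else, mostly with a low value. They report only what shows in the picture. A call takes as long as a camera call.
- search_frame(picture, label): "at" ([x, y, z] in m, in world coordinates, good to about 4 mm: the middle of the surface that is visible of it).
- masks_of(picture, label): "mask" (384x512 bool, what is visible of it).
The state is a dict: "t": time; "q": joint angles; "dq": joint speeds; "joint_torque": joint torques, N m; "tool_pos": TCP position; "orientation": TCP orientation; "force": force on the tool from outside, world axes, zero at the start; "wrist_torque": the same for the moment, N m; "opening": finger opening in m.
Only numpy, scipy, OpenCV 4.12 (cv2) and the standard library are available. Lean on these libraries where they do the work, as an engineer would, in place of code of your own. Each camera call takes 0.05 s, during which the arm holds its last target.

TASK

Release the clinic's street door from the reception console with the magenta-banded flap: press the banded front edge of the flap down with the fingertips until its catch lets go and it springs ajar, push the flap on over until it rests fully open, then press the round green button under it fully down, let it come up again, and come away. Only touch and push: do not pinch the flap between the fingers or lift anything, leave the teal-banded console shut, and leave both consoles and the tape dispenser, stapler and stamp where they stand.

Things in the scene. Friction and masses are not known exactly. Their poses are not given: they have to be found in the camera images.
- console_m: Desk console with the magenta-banded flap: cream open box 170 x 130 x 60 mm (x, y, z), walls 6 mm, inner floor 20 mm up, 1.6 kg, loose. Origin: centre of its underside; x from its front (robot side) to its hinge side, z up. The shut flap is an off-white plate 148 x 114 x 6 mm inside the rim, top 66 mm above the desk, with a magenta band 36 mm wide across its front end.
- console_t: Desk console with the teal-banded flap: cream open box 170 x 130 x 60 mm (x, y, z), walls 6 mm, inner floor 20 mm up, 1.6 kg, loose. Origin: centre of its underside; x from its front (robot side) to its hinge side, z up. The shut flap is an off-white plate 148 x 114 x 6 mm inside the rim, top 66 mm above the desk, with a teal band 36 mm wide across its front end.
- flap_m (a joint): Hinge of the magenta flap, rad: 0 shut and caught; pressed to about -0.018 (2.5 mm, 4 N at the front) the catch lets go; pressed stop -0.04. A spring then lifts it to 0.9 (ajar) in half a second once the finger makes way, no further. Beyond that it is loose and light (80 g): left before upright (1.57) it falls back to 0.9, past 1.65 it tips over on to its stop at 1.9 (fully open). It does not catch again.
- flap_t (a joint): Teal-banded flap: joint value of its hinge, rad, 0 = shut; same mechanism, not to be opened.
- flap_m_edge (a point): Place to press: on the top face of the magenta-banded flap, mid-width, on its magenta front band, 12 mm back from the front edge, 138 mm from the hinge axis. It swings with the flap, and its axes are the flap's: x towards the hinge, y along the hinge, z out of the top face.
- flap_m_mid (a point): Centre of the magenta-banded flap's plate (148 x 114 x 6 mm), midway through its thickness; axes as for flap_m_edge. Counted as pinched: the point between the finger pads lies within the plate, so that it stands between the fingers.
- flap_m_hinge (a point): Middle of the magenta flap's hinge axis, fixed on the console 74 mm behind its centre (console +x), 60 mm above the desk; axes as the console's, hinge axis along y. The flap's underside lies in the plane through the axis and reaches 150 mm from it; its front edge rises and goes back over the axis. At 0.9 rad that edge is 93 mm in front of the axis, 178 mm above the desk; upright, 210 mm.
- button_m_top (a point): Centre of the top of the green button (36 mm across) under the magenta-banded flap, 38 mm above the desk, 94 mm in front of the hinge axis, mid-width of the console, in a 44 mm black collar; pressed straight down.
- button_m (a joint): Travel of that button, m: 0 = up, 0.006 = fully down (4 N); springs back when let go; counted as pressed beyond 0.0045.
- tape: Tape dispenser, cream, 135 x 55 x 78 mm, 0.6 kg, loose; origin under its centre, x along its length. Leave alone.
- stapler: Blue and black stapler, 125 x 34 x 47 mm, 0.25 kg, loose; origin under its centre, x along its length. Leave alone.
- stamp: Wooden hand stamp standing upright, 36 x 22 x 66 mm, 60 g, loose, easily tipped; origin under its centre. Leave alone.

How it is judged:
By the outcome, as a careful person would: the job done as asked, in the order asked, and still so for the second after the job is handed in, with the robot touching nothing.
It also fails if it takes over 48 s, if anything falls off the work surface, if the arm or the gripper's body presses on something with over 40 N, if the wrist force passes 120 N, or if a joint passes its speed limit or range.

## Working session

There is one attempt and no reset: what is moved stays moved. The work goes in short steps, Python scripts to look and compute and a tool call to move; the robot and the scene stay as the last step left them, time stands still between calls to the robot, and variables do not carry over. Pictures are saved under pics/ and viewed, and the job is handed in when it is done.

Besides the shell and the picture viewer there is one more tool, called after "Emit:" as name(argument=value, ...) on one line, values as JSON. drive_tool: Moves the arm, as the interface text tells. Its arguments: {"type":"object","properties":{"plan":{"type":"array"},"newtons":{"type":"number"}},"required":["plan"]}

```bash
mkdir -p pics; ls
python3 - <<'E'
from plant import *
import cv2,numpy as np
print(read_state(), grasp_offset)
for n in ("scene","top"):
    p=read_camera(n); cv2.imwrite(f"pics/{n}0.png",p["pixels"][:,:,::-1]); print(n,p["K"],p["xyz"],p["attitude"],p.keys())
    for l in ["console_m","console_t","flap_m","flap_m_edge","flap_m_mid","tape","stapler","stamp"]:
        try: print(l,[(np.round(d["at"],3),round(d["p"],2)) for d in search_frame(p,l)][:3])
        except Exception as e: print(l,e)
E
```

```text
pics
{'t': 0.0, 'q': array([-1.28239633e+00,  1.31158699e-01,  1.48924258e+00, -7.58256488e-06,
        1.52302544e+00, -8.53994783e-02]), 'dq': array([ 0.00040506, -0.00120602, -0.00135843,  0.00054565,  0.00108632,
       -0.00019662]), 'joint_torque': array([-5.88874673e-05, -5.59834206e+01, -4.91772652e+01,  7.69448443e-02,
        3.51806148e-02, -1.50983560e-04]), 'tool_pos': array([ 0.21895021, -0.55801706,  0.21760909]), 'orientation': array([-3.08508969e+00, -5.83412055e-01,  3.03573306e-04]), 'force': array([-0.21741954,  0.70643923,  0.18504325]), 'wrist_torque': array([-0.00034805, -0.02355141,  0.00743862]), 'opening': 0.09305671911800573} 0.0188
scene [[445.78068754   0.         258.3938236 ]
 [  0.         445.78068754 191.79661096]
 [  0.           0.           1.        ]] [ 1.55336333 -0.25109401  0.67739248] [0.87514889 0.67344993 1.17409729] dict_keys(['pixels', 'K', 'xyz', 'attitude', 'shot'])
console_m [(array([0.607, 0.145, 0.059]), 0.75), (array([ 0.648, -0.152,  0.062]), 0.74)]
console_t [(array([0.607, 0.145, 0.059]), 0.75), (array([ 0.648, -0.152,  0.062]),
[... 515 characters left out ...]
 0.           1.        ]] [ 0.41153686 -0.00449442  1.27391982] [ 0.10367799 -0.11110756 -1.58684902] dict_keys(['pixels', 'K', 'xyz', 'attitude', 'shot'])
console_m [(array([0.549, 0.152, 0.064]), 0.98), (array([ 0.591, -0.15 ,  0.068]), 0.76), (array([0.551, 0.154, 0.064]), 0.41)]
console_t [(array([0.549, 0.152, 0.064]), 0.98), (array([ 0.591, -0.15 ,  0.068]), 0.76), (array([0.551, 0.154, 0.064]), 0.41)]
flap_m [(array([0.545, 0.158, 0.065]), 0.79), (array([ 0.591, -0.15 ,  0.066]), 0.63)]
flap_m_edge [(array([0.551, 0.151, 0.062]), 0.67)]
flap_m_mid [(array([0.55 , 0.158, 0.064]), 0.68)]
tape []
stapler [(array([0.49 , 0.386, 0.047]), 0.93)]
stamp [(array([0.559, 0.014, 0.015]), 0.37)]
```

View pics/scene0.png

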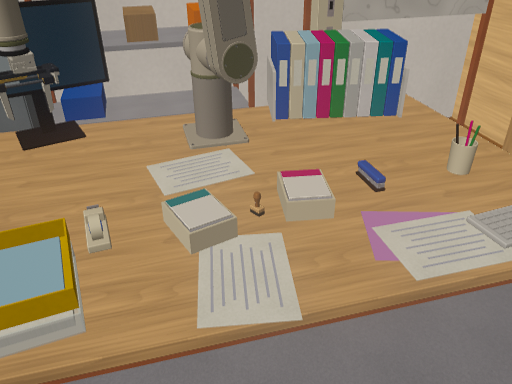

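View pics/top0.png

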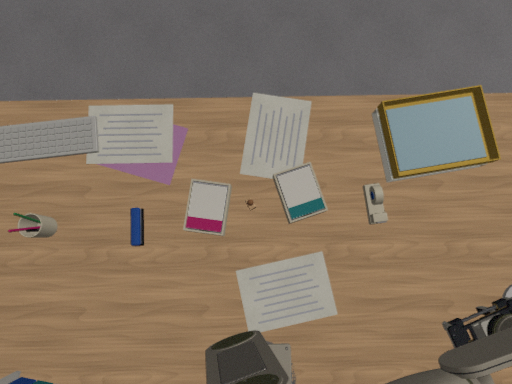

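The top view shows the magenta console at about (207,207), with its band at (205,225) facing the robot. The teal console is at (300,192), the stamp at (251,204) and the stapler at (137,227). Next I'll measure the band's pose.

```bash
cat > h.py <<'E'
from plant import *
import cv2,numpy as np
from scipy.spatial.transform import Rotation as R
def rays(p,uv):
    K=p["K"]; uv=np.atleast_2d(uv)
    d=np.c_[(uv[:,0]-K[0,2])/K[0,0],-(uv[:,1]-K[1,2])/K[1,1],-np.ones(len(uv))]
    return R.from_rotvec(p["attitude"]).apply(d)
def plane(p,uv,z):
    d=rays(p,uv); return p["xyz"]+d*((z-p["xyz"][2])/d[:,2])[:,None]
def proj(p,X):
    c=R.from_rotvec(p["attitude"]).inv().apply(np.atleast_2d(X)-p["xyz"]); K=p["K"]
    return np.c_[K[0,0]*c[:,0]/-c[:,2]+K[0,2],K[1,1]*c[:,1]/c[:,2]+K[1,2]]
def save(n,p): cv2.imwrite(f"pics/{n}.png",p["pixels"][:,:,::-1])
E
python3 - <<'E'
from h import *
from scipy.optimize import least_squares
ims={n:read_camera(n) for n in("top","scene")}
def fit(lo,hi,rect,z,name):
  for n,p in ims.items():
    hsv=cv2.cvtColor(p["pixels"],cv2.COLOR_RGB2HSV)
    m=cv2.inRange(hsv,lo,hi)
    k,lab,st,ce=cv2.connectedComponentsWithStats(m)
    best=None
    for i in range(1,k):
        X=plane(p,ce[i],z)[0]
        if 0.4<X[0]<0.7 and abs(X[1])<0.3 and st[i,4]>100: best=i; print(name,n,st[i],np.round(X,3))
    if best is None: continue
    v,u=np.nonzero(lab==best); P=plane(p,np.c_[u,v],z)[:,:2]
    # pixel footprint: eval
    r=cv2.minAreaRect((P*1000).astype(np.float32)); print("  rect",np.round(r[0],1),np.round(r[1],1),r[2],"mean",P.mean(0).round(4))
fit((150,120,60),(178,255,255),0,0.066,"mag")
fit((82,100,40),(98,255,255),0,0.066,"teal")
# edge white+magenta flap region full
for n,p in ims.items():
    for l in ["flap_m","console_m"]:
        for d in masks_of(p,l)[:2]:
            v,u=np.nonzero(d["mask"]); P=plane(p,np.c_[u,v],0.064)[:,:2]
            r=cv2.minAreaRect((P*1000).astype(np.float32)); print(n,l,round(d["p"],2),np.round(r[0],1),np.round(r[1],1),round(r[2],1))
E
```

```text
mag top [186 217  36  15 387] [0.494 0.163 0.066]
  rect [494.4 163.2] [112.1  35.3] 81.16644287109375 mean [0.4944 0.163 ]
mag scene [281 169  41   8 218] [0.491 0.164 0.066]
  rect [490.1 165.3] [111.9  34.4] 81.34129333496094 mean [0.4908 0.1643]
teal top [289 198  35  21 367] [ 0.54  -0.167  0.066]
  rect [ 540.3 -167.7] [ 33.7 111.2] 17.389976501464844 mean [ 0.5402 -0.1671]
teal scene [166 190  43  17 257] [ 0.539 -0.169  0.066]
  rect [ 538.5 -167.4] [ 30.3 110.4] 17.58281898498535 mean [ 0.5389 -0.1686]
top flap_m 0.85 [ 593.7 -150.1] [150.  114.9] 17.3
top flap_m 0.55 [550.1 158.3] [120.2 151.1] 81.5
top console_m 0.71 [ 592.3 -145.7] [174.1 136.9] 17.2
top console_m 0.65 [549.5 151. ] [136.7 172.4] 81.4
scene flap_m 0.83 [545.5 155.6] [115.9 158.2] 80.3
scene flap_m 0.65 [ 589.4 -150.2] [160.2 119.5] 16.6
scene console_m 0.81 [590.2 139.3] [144.8 274. ] 80.0
scene console_m 0.8 [ 635.5 -153.8] [241.5 158.2] 17.7
```

```bash
cat >> h.py <<'E'
PSI=np.deg2rad(-8.8); C=np.array([0.5503,0.1549])
ex=np.array([np.cos(PSI),np.sin(PSI),0]); ey=np.array([-np.sin(PSI),np.cos(PSI),0]); ez=np.array([0,0,1.])
def con(x,y,z): return np.array([*C,0])+x*ex+y*ey+z*ez
def local(P): d=np.asarray(P)-[*C,0]; return np.array([d@ex,d@ey,d[2]])
def goal(s=1): # tool z down, y along s*ey
    y=s*ey; z=-ez; x=np.cross(y,z); return R.from_matrix(np.c_[x,y,z])
def st(): 
    s=read_state(); print("t",round(s["t"],2),"local mm",(local(s["tool_pos"])*1000).round(1),"F",s["force"].round(1),"op",round(s["opening"],4)); return s
E
python3 - <<'E'
from h import *
s=st(); A=R.from_rotvec(s["orientation"]); print(A.as_matrix().round(3), s["tool_pos"])
for sg in(1,-1): print(sg,np.rad2deg((A.inv()*goal(sg)).as_rotvec()).round(2), goal(sg).as_matrix().round(3))
print(con(-.064,0,.066),con(-.02,0,.038),con(.074,0,.06))
E
```

```text
t 1.2 local mm [-218.1 -755.7  218.6] F [0.1 0.1 0.6] op 0.093
[[ 0.931  0.365  0.   ]
 [ 0.365 -0.931 -0.   ]
 [ 0.     0.    -1.   ]] [ 0.21912624 -0.55857889  0.21864821]
1 [   0.      0.   -149.78] [[-0.988  0.153  0.   ]
 [ 0.153  0.988  0.   ]
 [ 0.     0.    -1.   ]]
-1 [ 0.   -0.   30.22] [[ 0.988 -0.153  0.   ]
 [-0.153 -0.988 -0.   ]
 [ 0.     0.    -1.   ]]
[0.48705338 0.16469109 0.066     ] [0.53053543 0.15795972 0.038     ] [0.6234289  0.14357905 0.06      ]
```

Emit:
drive_tool(plan=[{"claw": 1, "linear": [0, 0, 0], "angular": [0, 0, 10.1]}, {"claw": 1, "linear": [0, 0, 0], "angular": [0, 0, 10.1]}, {"claw": 1, "linear": [0, 0, 0], "angular": [0, 0, 10.0]}, {"claw": 1, "linear": [1.1, -5.4, 0], "angular": [0, 0, 0]}, {"claw": 1, "linear": [1.1, -5.4, 0], "angular": [0, 0, 0]}, {"claw": 1, "linear": [1.1, -5.4, 0], "angular": [0, 0, 0]}, {"claw": 1, "linear": [1.1, -5.4, 0], "angular": [0, 0, 0]}, {"claw": 1, "linear": [1.1, -5.4, 0], "angular": [0, 0, 0]}, {"claw": 1, "linear": [1.1, -5.4, 0], "angular": [0, 0, 0]}, {"claw": 1, "linear": [1.1, -5.4, 0], "angular": [0, 0, 0]}, {"claw": 1, "linear": [1.1, -5.4, 0], "angular": [0, 0, 0]}, {"claw": 1, "linear": [1.1, -5.4, 0], "angular": [0, 0, 0]}], newtons=20)

```text
t: 2.7
tool_pos: [0.3916, -0.0918, 0.219]
orientation: [3.132, -0.241, 0.002]
force: [0.6, 0.1, -0.9]
opening: 0.0006
```

Emit:
drive_tool(plan=[{"claw": 1, "linear": [1.1, -5.4, 0], "angular": [0, 0, 0]}, {"claw": 1, "linear": [1.1, -5.4, 0], "angular": [0, 0, 0]}, {"claw": 1, "linear": [1.1, -5.4, 0], "angular": [0, 0, 0]}, {"claw": 1, "linear": [1.1, -5.4, 0], "angular": [0, 0, 0]}, {"claw": 1, "linear": [1.1, -5.4, 0], "angular": [0, 0, 0]}, {"claw": 1, "linear": [0, 0, 4], "angular": [0, 0, 0]}, {"claw": 1, "linear": [0, 0, 4], "angular": [0, 0, 0]}, {"claw": 1, "linear": [0, 0, 0], "angular": [0, 0, 0]}, {"claw": 1, "linear": [0, 0, 0], "angular": [0, 0, 0]}])

```text
t: 3.82
tool_pos: [0.4875, 0.1651, 0.1403]
orientation: [-3.132, 0.241, -0.002]
force: [0.5, -0.2, 0.7]
opening: 0.0007
```

Run:
```python
from h import *
s=st(); print(np.rad2deg((R.from_rotvec(s["orientation"]).inv()*goal(-1)).as_rotvec()).round(2))
for n in("scene","wrist"):
    p=read_camera(n); save(n+"1",p)
    if n=="scene":
        a=cv2.resize(p["pixels"][110:250,200:400],None,fx=4,fy=4,interpolation=cv2.INTER_CUBIC); cv2.imwrite("pics/crop1.png",a[:,:,::-1])
```

```text
t 3.83 local mm [-63.6   0.5 140.3] F [ 0.5 -0.2  0.7] op 0.0007
[-0.04 -0.08  0.  ]
```

View pics/crop1.png

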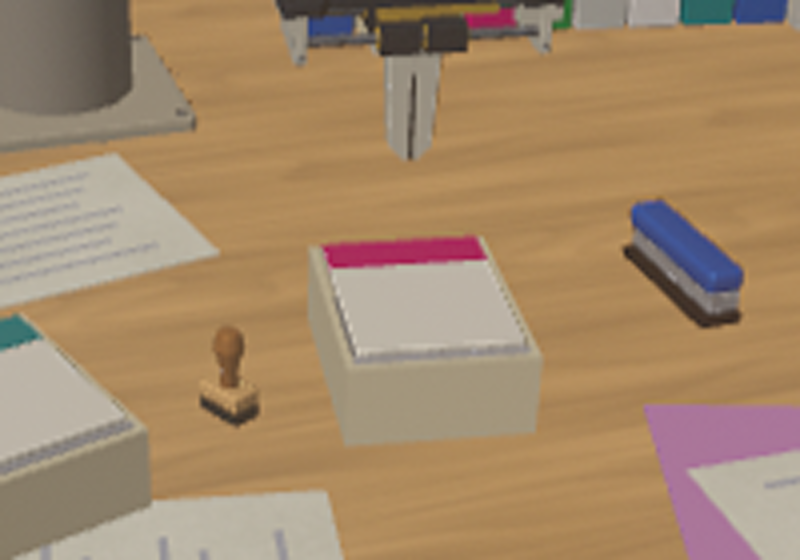

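View pics/wrist1.png

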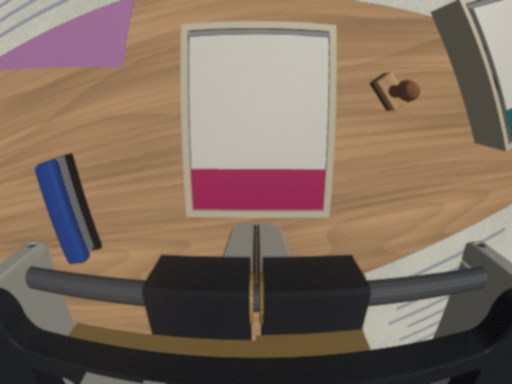

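The scene crop shows the closed fingers, tip at (412,155), above the band. The wrist view shows the console square to the tool and centred near column 258. Descending now.

Emit:
drive_tool(plan=[{"claw": 1, "linear": [0, 0, 4], "angular": [0, 0, 0]}, {"claw": 1, "linear": [0, 0, 2.5], "angular": [0, 0, 0]}, {"claw": 1, "linear": [0, 0, 0.4], "angular": [0, 0, 0]}, {"claw": 1, "linear": [0, 0, 0], "angular": [0, 0, 0]}, {"claw": 1, "linear": [0, 0, 0], "angular": [0, 0, 0]}])

```text
t: 4.55
tool_pos: [0.4882, 0.1653, 0.0716]
orientation: [-3.131, 0.241, -0.005]
force: [0.6, -0.1, -0.7]
opening: 0.0002
```

Emit:
drive_tool(plan=[{"claw": 1, "linear": [0, 0, 0.3], "angular": [0, 0, 0]}, {"claw": 1, "linear": [0, 0, 0.2], "angular": [0, 0, 0]}, {"claw": 1, "linear": [0, 0, 0.1], "angular": [0, 0, 0]}, {"claw": 1, "linear": [0, 0, 0], "angular": [0, 0, 0]}])

```text
t: 5.05
tool_pos: [0.4873, 0.1652, 0.0641]
orientation: [-3.132, 0.241, -0.002]
force: [1.6, -0.0, 5.0]
opening: 0.0006
```

Emit:
drive_tool(plan=[{"claw": 1, "linear": [0, 0, 0.1], "angular": [0, 0, 0]}, {"claw": 1, "linear": [0, 0, 0.1], "angular": [0, 0, 0]}, {"claw": 1, "linear": [0, 0, 0], "angular": [0, 0, 0]}])

```text
t: 5.42
tool_pos: [0.4872, 0.1652, 0.0618]
orientation: [-3.132, 0.241, -0.001]
force: [2.9, 0.3, 4.9]
opening: 0.0002
```

Emit:
drive_tool(plan=[{"claw": 1, "linear": [0, 0, 0.05], "angular": [0, 0, 0]}, {"claw": 1, "linear": [-1.5, 0, -1.2], "angular": [0, 0, 0]}, {"claw": 1, "linear": [-4, 0, -1.5], "angular": [0, 0, 0]}, {"claw": 1, "linear": [-1, 0, -2], "angular": [0, 0, 0]}, {"claw": 1, "linear": [0, 0, -2], "angular": [0, 0, 0]}, {"claw": 1, "linear": [0, 0, -2], "angular": [0, 0, 0]}, {"claw": 1, "linear": [0, 0, 0], "angular": [0, 0, 0]}, {"claw": 1, "linear": [0, 0, 0], "angular": [0, 0, 0]}])

```text
t: 6.42
tool_pos: [0.4216, 0.1747, 0.1467]
orientation: [3.131, -0.241, -0.003]
force: [-0.0, -0.4, -0.7]
opening: 0.0008
```

Run:
```python
from h import *
s=st()
p=read_camera("scene")
a=cv2.resize(p["pixels"][110:250,200:400],None,fx=4,fy=4,interpolation=cv2.INTER_CUBIC); cv2.imwrite("pics/crop2.png",a[:,:,::-1])
p=read_camera("wrist"); save("wrist2",p)
```

```text
t 6.42 local mm [-130.2   -0.2  146.7] F [-0.  -0.4 -0.7] op 0.0008
```

View pics/crop2.png

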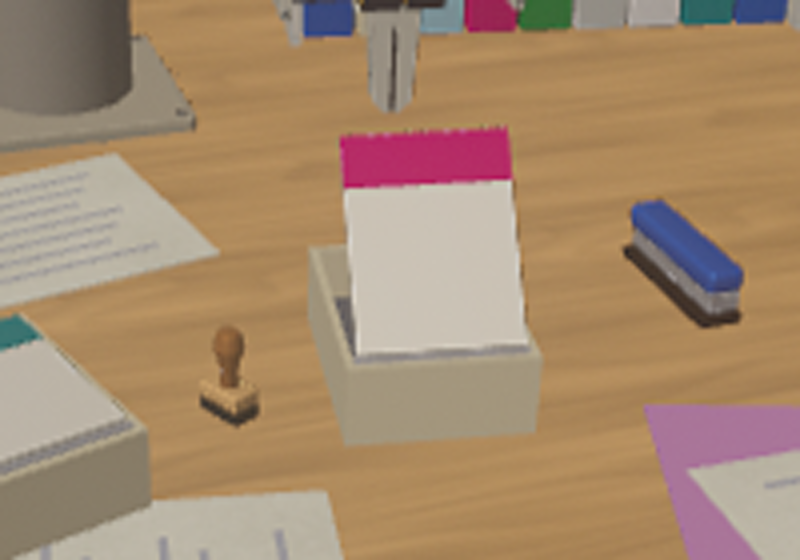

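View pics/wrist2.png

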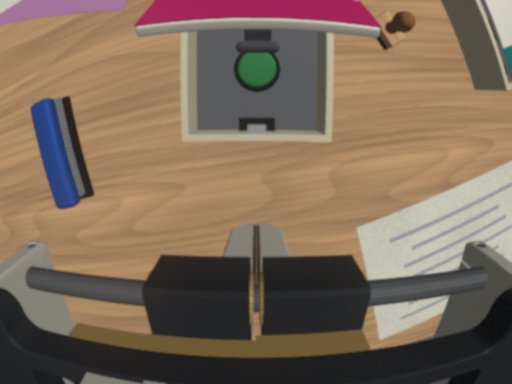

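Flap is ajar in both views, the console has not moved, and the green button shows at (257,68) in the wrist view. Next I'll check the camera's mounting before pushing.

Run:
```python
from h import *
p=read_camera("wrist"); s=st(); print((local(p["xyz"])-local(s["tool_pos"])).round(3), p["K"][0,0], R.from_rotvec(p["attitude"]).as_matrix().round(2))
```

```text
t 6.58 local mm [-1.302e+02 -1.000e-01  1.468e+02] F [0.1 0.1 0.4] op 0.0004
[ 0.08  -0.     0.166] 297.3186396354542 [[-0.15  0.95  0.28]
 [-0.99 -0.15 -0.04]
 [ 0.   -0.29  0.96]]
```

Emit:
drive_tool(plan=[{"claw": 1, "linear": [3, 0, -1.3], "angular": [0, 0, 0]}, {"claw": 1, "linear": [4, 0, 0], "angular": [0, 0, 0]}, {"claw": 1, "linear": [2, 0, 0], "angular": [0, 0, 0]}, {"claw": 1, "linear": [1.5, 0, 0], "angular": [0, 0, 0]}, {"claw": 1, "linear": [1.5, 0, 0], "angular": [0, 0, 0]}, {"claw": 1, "linear": [1.5, 0, 0], "angular": [0, 0, 0]}, {"claw": 1, "linear": [1.5, 0, 0], "angular": [0, 0, 0]}, {"claw": 1, "linear": [1, 0, 0], "angular": [0, 0, 0]}, {"claw": 1, "linear": [0, 0, 0], "angular": [0, 0, 0]}])

```text
t: 7.7
tool_pos: [0.5807, 0.1505, 0.1607]
orientation: [3.132, -0.241, -0.001]
force: [-0.5, 0.8, -0.2]
opening: 0.0003
```

Run:
```python
from h import *
s=st()
p=read_camera("scene")
a=cv2.resize(p["pixels"][110:250,200:400],None,fx=4,fy=4,interpolation=cv2.INTER_CUBIC); cv2.imwrite("pics/crop3.png",a[:,:,::-1])
```

```text
t 7.7 local mm [ 30.8   0.3 160.7] F [-0.5  0.8 -0.2] op 0.0003
```

View pics/crop3.png

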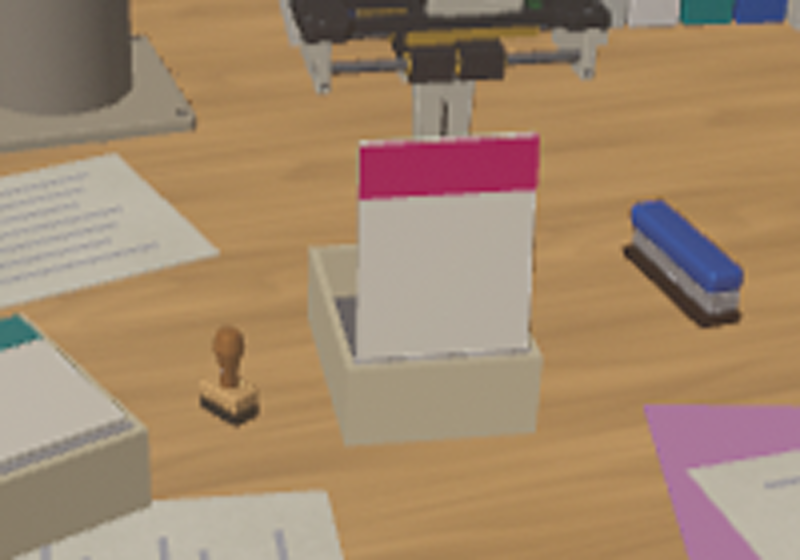

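The flap is being pushed up, edge at (450,140), and the finger stands behind it with the console still. I'll carry it past upright.

Emit:
drive_tool(plan=[{"claw": 1, "linear": [1, 0, 0], "angular": [0, 0, 0]}, {"claw": 1, "linear": [1, 0, 0], "angular": [0, 0, 0]}, {"claw": 1, "linear": [1, 0, 0], "angular": [0, 0, 0]}, {"claw": 1, "linear": [1, 0, 0], "angular": [0, 0, 0]}, {"claw": 1, "linear": [1, 0, 0], "angular": [0, 0, 0]}, {"claw": 1, "linear": [0.6, 0, 0], "angular": [0, 0, 0]}, {"claw": 1, "linear": [0.4, 0, 0], "angular": [0, 0, 0]}, {"claw": 1, "linear": [0, 0, 0], "angular": [0, 0, 0]}, {"claw": 1, "linear": [0, 0, 0], "angular": [0, 0, 0]}, {"claw": 1, "linear": [0, 0, 0], "angular": [0, 0, 0]}])

```text
t: 9.0
tool_pos: [0.6397, 0.1415, 0.1612]
orientation: [-3.132, 0.24, 0.0]
force: [-0.2, 0.9, 1.1]
opening: 0.0001
```

Run:
```python
from h import *
s=st()
p=read_camera("scene")
a=cv2.resize(p["pixels"][110:250,200:400],None,fx=4,fy=4,interpolation=cv2.INTER_CUBIC); cv2.imwrite("pics/crop4.png",a[:,:,::-1])
```

```text
t 9.0 local mm [ 90.4   0.4 161.2] F [-0.2  0.9  1.1] op 0.0001
```

View pics/crop4.png

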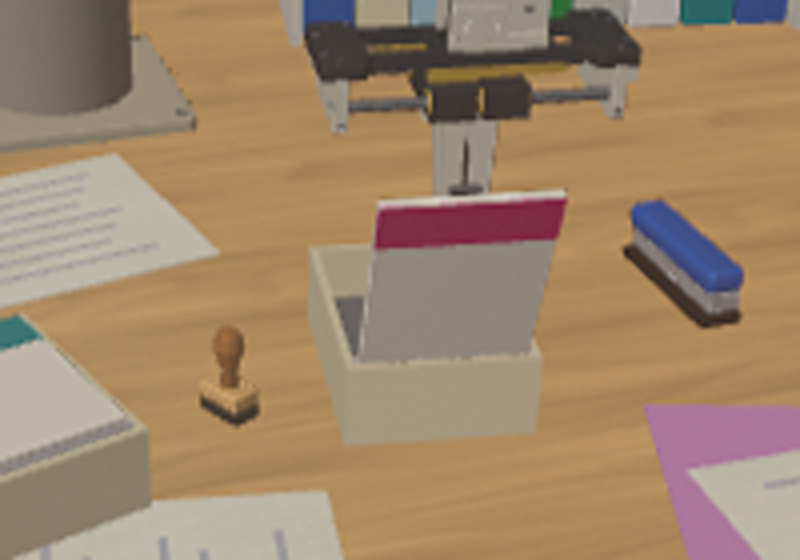

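The flap leans back beyond upright and nothing is on the finger. Backing off to above the button.

Emit:
drive_tool(plan=[{"claw": 1, "linear": [-4, 0, 0], "angular": [0, 0, 0]}, {"claw": 1, "linear": [-4, 0, 0], "angular": [0, 0, 0]}, {"claw": 1, "linear": [-4, 0, 0], "angular": [0, 0, 0]}, {"claw": 1, "linear": [-4, 0, 0], "angular": [0, 0, 0]}, {"claw": 1, "linear": [0, 0, 0], "angular": [0, 0, 0]}, {"claw": 1, "linear": [0, 0, 0], "angular": [0, 0, 0]}])

```text
t: 9.8
tool_pos: [0.4826, 0.1659, 0.1618]
orientation: [-3.132, 0.24, -0.003]
force: [0.1, -0.1, -0.1]
opening: 0.0008
```

Run:
```python
from h import *
s=st()
p=read_camera("scene")
a=cv2.resize(p["pixels"][110:250,200:400],None,fx=4,fy=4,interpolation=cv2.INTER_CUBIC); cv2.imwrite("pics/crop5.png",a[:,:,::-1])
p=read_camera("wrist"); save("wrist5",p)
for d in search_frame(p,"button_m_top"): print(d["p"],local(d["at"]).round(4))
# own: green centroid, fisheye, plane z=.038
hsv=cv2.cvtColor(p["pixels"],cv2.COLOR_RGB2HSV); m=cv2.inRange(hsv,(45,100,40),(80,255,255))
k,l,stt,ce=cv2.connectedComponentsWithStats(m)
i=1+stt[1:,4].argmax(); K=p["K"]
q=(ce[i]-K[:2,2])/K[0,0]; th=np.hypot(*q); u=q/th
d=R.from_rotvec(p["attitude"]).apply([np.sin(th)*u[0],-np.sin(th)*u[1],-np.cos(th)])
X=p["xyz"]+d*(.038-p["xyz"][2])/d[2]; print(stt[i],local(X).round(4))
t=read_camera("top"); save("top5",t)
hsv=cv2.cvtColor(t["pixels"],cv2.COLOR_RGB2HSV); m=cv2.inRange(hsv,(45,80,40),(80,255,255))
k,l,stt,ce=cv2.connectedComponentsWithStats(m)
for i in range(1,k):
    if stt[i,4]>20: print(stt[i],local(plane(t,ce[i],.038)[0]).round(4))
```

```text
t 9.8 local mm [-68.6   0.5 161.8] F [ 0.1 -0.1 -0.1] op 0.0008
0.57 [-0.0174 -0.0018  0.0344]
0.3 [0.0846 0.0016 0.0889]
[ 240  115   37   36 1051] [-0.0167 -0.0018  0.038 ]
[205 208   8   7  47] [-0.0116 -0.005   0.038 ]
[ 14 213  26  10  48] [-0.1117  0.5829  0.038 ]
```

View pics/wrist5.png

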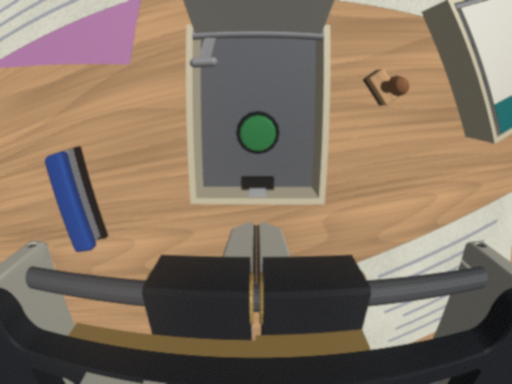

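View pics/crop5.png

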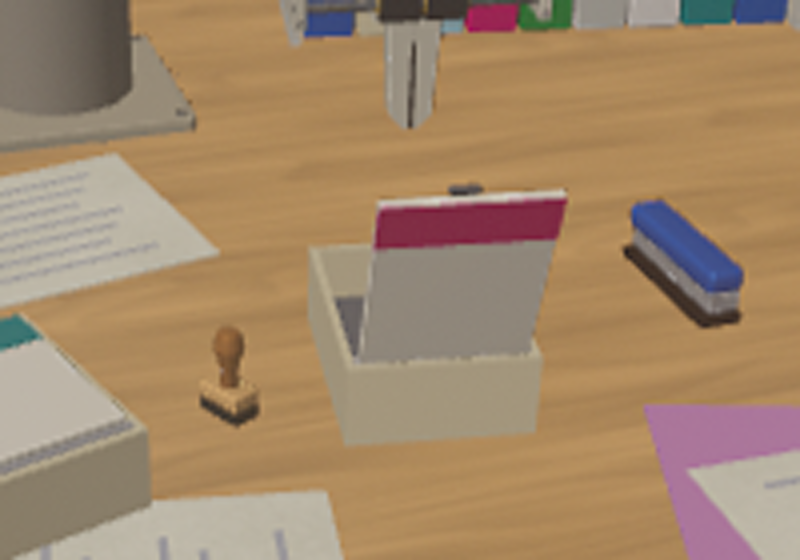

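The flap rests open and the button is clear at (258,132). The black bar seen earlier was the flap's catch. Button estimates are local (-17,-2) mm measured and (-20,0) mm nominal, so I'll use (-18,-1).

Emit:
drive_tool(plan=[{"claw": 1, "linear": [2.5, 0.1, 0], "angular": [0, 0, 0]}, {"claw": 1, "linear": [2.5, 0.1, 0], "angular": [0, 0, 0]}, {"claw": 1, "linear": [0, 0, 0], "angular": [0, 0, 0]}, {"claw": 1, "linear": [0, 0, 4], "angular": [0, 0, 0]}, {"claw": 1, "linear": [0, 0, 4], "angular": [0, 0, 0]}, {"claw": 1, "linear": [0, 0, 2.5], "angular": [0, 0, 0]}, {"claw": 1, "linear": [0, 0, 1], "angular": [0, 0, 0]}, {"claw": 1, "linear": [0, 0, 0], "angular": [0, 0, 0]}, {"claw": 1, "linear": [0, 0, 0], "angular": [0, 0, 0]}])

```text
t: 11.12
tool_pos: [0.5319, 0.1565, 0.0477]
orientation: [-3.132, 0.24, -0.003]
force: [0.7, 0.2, 0.0]
opening: 0.0005
```

Emit:
drive_tool(plan=[{"claw": 1, "linear": [0, 0, 0.4], "angular": [0, 0, 0]}, {"claw": 1, "linear": [0, 0, 0.3], "angular": [0, 0, 0]}, {"claw": 1, "linear": [0, 0, 0.2], "angular": [0, 0, 0]}, {"claw": 1, "linear": [0, 0, 0], "angular": [0, 0, 0]}, {"claw": 1, "linear": [0, 0, 0], "angular": [0, 0, 0]}])

```text
t: 11.75
tool_pos: [0.531, 0.1562, 0.0373]
orientation: [-3.132, 0.241, -0.0]
force: [-1.0, 0.9, 0.9]
opening: 0.0005
```

Emit:
drive_tool(plan=[{"claw": 1, "linear": [0, 0, 0.2], "angular": [0, 0, 0]}, {"claw": 1, "linear": [0, 0, 0.2], "angular": [0, 0, 0]}, {"claw": 1, "linear": [0, 0, 0.1], "angular": [0, 0, 0]}, {"claw": 1, "linear": [0, 0, 0], "angular": [0, 0, 0]}, {"claw": 1, "linear": [0, 0, 0], "angular": [0, 0, 0]}])

```text
t: 12.38
tool_pos: [0.5311, 0.1562, 0.0323]
orientation: [-3.132, 0.241, -0.0]
force: [-0.7, 0.0, 4.7]
opening: 0.0006
```

Emit:
drive_tool(plan=[{"claw": 1, "linear": [0, 0, 0.1], "angular": [0, 0, 0]}, {"claw": 1, "linear": [0, 0, 0.05], "angular": [0, 0, 0]}, {"claw": 1, "linear": [0, 0, 0], "angular": [0, 0, 0]}, {"claw": 1, "linear": [0, 0, 0], "angular": [0, 0, 0]}])

```text
t: 12.88
tool_pos: [0.5312, 0.1562, 0.0321]
orientation: [3.132, -0.24, 0.001]
force: [-6.4, -1.2, 15.6]
opening: 0.0002
```

Hard stop at 32.1 mm with 15.6 N, so the button is fully down (6 mm). Coming up.

Emit:
drive_tool(plan=[{"claw": 1, "linear": [0, 0, -0.2], "angular": [0, 0, 0]}, {"claw": 1, "linear": [0, 0, -1], "angular": [0, 0, 0]}, {"claw": 1, "linear": [0, 0, -4], "angular": [0, 0, 0]}, {"claw": 1, "linear": [0, 0, -5], "angular": [0, 0, 0]}, {"claw": 1, "linear": [0, 0, -5], "angular": [0, 0, 0]}, {"claw": 1, "linear": [-4, 0, -1], "angular": [0, 0, 0]}, {"claw": 1, "linear": [-4, 0, 0], "angular": [0, 0, 0]}, {"claw": 1, "linear": [0, 0, 0], "angular": [0, 0, 0]}, {"claw": 1, "linear": [0, 0, 0], "angular": [0, 0, 0]}])

```text
t: 14.0
tool_pos: [0.4522, 0.1684, 0.1929]
orientation: [-3.132, 0.24, -0.001]
force: [-0.3, -0.7, -0.6]
opening: 0.0
```

Run:
```python
from h import *
s=st()
p=read_camera("scene"); save("scene6",p)
a=cv2.imread("pics/scene0.png").astype(int); b=cv2.imread("pics/scene6.png").astype(int)
for l in ["tape","stapler","stamp"]: print(l,[(np.round(d["at"],3),round(d["p"],2)) for d in search_frame(p,l)][:2])
cv2.imwrite("pics/diff6.png",np.abs(a-b).clip(0,255).astype(np.uint8))
a=cv2.resize(p["pixels"][110:250,200:400],None,fx=4,fy=4,interpolation=cv2.INTER_CUBIC); cv2.imwrite("pics/crop6.png",a[:,:,::-1])
w=read_camera("wrist"); save("wrist6",w)
```

```text
t 14.0 local mm [-99.   -1.7 192.9] F [-0.3 -0.7 -0.6] op 0.0
tape [(array([ 0.599, -0.402,  0.031]), 0.67)]
stapler [(array([0.512, 0.377, 0.034]), 0.58)]
stamp [(array([0.575, 0.014, 0.022]), 0.53), (array([0.642, 0.134, 0.083]), 0.37)]
```

View pics/crop6.png

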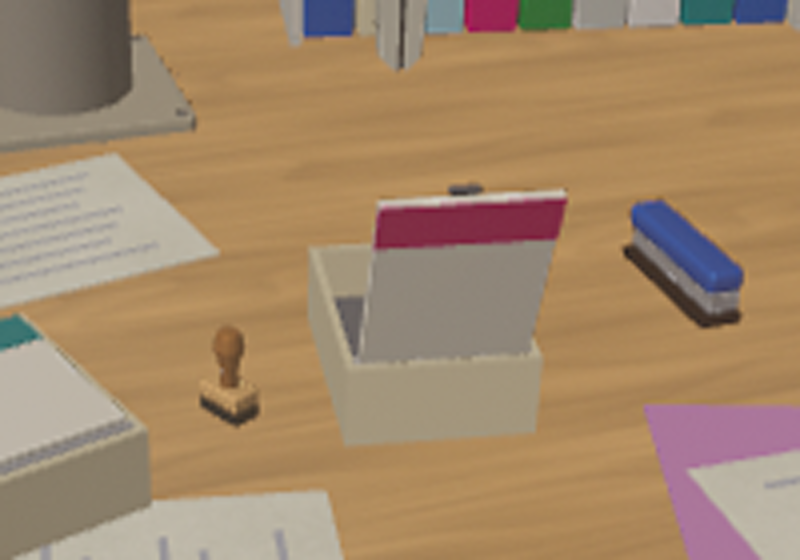

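View pics/diff6.png

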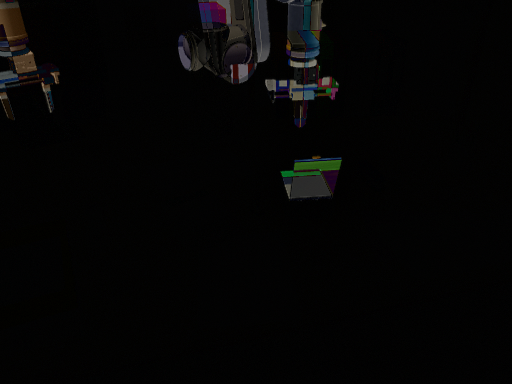

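View pics/wrist6.png

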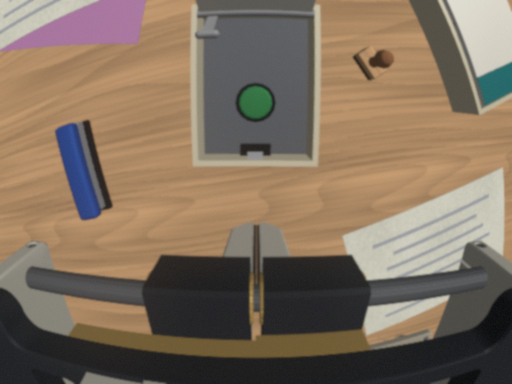

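The difference image shows changes only in the arm and the flap, so the consoles, tape dispenser, stapler and stamp are unmoved. The flap rests open, the button at (255,102) looks up, and the tool is clear. Handing in.

```bash
python3 -c "
from plant import *
print(close_job())"
```

```text
the job is handed in; nothing more can be done
None
```

The job is done and handed in at about 14 s of the 48 s allowed. I pressed the magenta band with the closed fingertips until the catch let go. Then I backed off, pushed the flap over from below until it tipped on to its stop, and pressed the green button. The button met a hard stop at 32 mm above the desk, which is its full 6 mm of travel, with about 16 N on the tool.

- **Flap:** it still leans back fully open in the last pictures, judged by eye because there is no reading of the hinge angle.
- **Button:** it looks up again in the last wrist picture. That is also by eye; its travel could not be read.
- **Other things:** comparing the first and last scene pictures shows changes only in the arm and the flap. Both consoles, the tape dispenser, stapler and stamp stand where they were, and the teal flap is shut.
- **Tool:** it stands clear of everything, with wrist force near zero.
- **One disagreement:** the button's measured position was 2–3 mm off its stated one, so I aimed in between.

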